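# Fit the spacer and roller, then hold the belt tensioner back

### The job

Get the belt drive unit ready for its new belt: thread the brass spacer ring down the steel idler post until it is fully home on the plate, then the blue toothed roller on top of it, fully home too, and let go of both. Then push the sprung tensioner arm back by its red paddle, past its ratchet click to the green marks, and finish while still holding it there, because the click does not latch and the arm springs back if it is let go. Leave the other things on the bench where they are.

Things in the scene. Friction and masses are not known exactly. Their poses are not given: they have to be found in the camera images.
- drive_unit: fixed belt drive unit: aluminium plate 130 mm (its x) by 290 mm (its y), 10 mm thick, carrying the idler post, the tensioner arm and the brass pawl slider. Origin: centre of the plate's underside; z up. The post stands at its (0, +90 mm). The pawl and its two guides stand between post and pivot; a black boss beside the pivot; all up to 34 mm above the bench, 50 mm or more from the post's axis
- post_foot (a point): where the axis of the steel idler post meets the plate's top, 10 mm above the bench. The post is upright, 12 mm in diameter, 50 mm high above this point, with a 4 mm taper at its top; axes as the drive unit's
- post_tip (a point): top centre of the idler post, 60 mm above the bench
- spacer: brass spacer ring lying flat, 36 mm outside, 16 mm bore, 14 mm high. Origin: centre of its underside, z up its bore. Home: its underside on the plate round the post
- idler: blue toothed idler roller standing on its flat end, 41 mm outside over the teeth, 16 mm bore, 24 mm high. Origin: centre of its underside, z up its bore. Home: its underside on the spacer's top, 14 mm above the plate, round the post
- tensioner_angle (a joint): angle of the sprung arm about its upright pivot, rad: 0 at rest, growing anticlockwise from above (paddle towards the unit's +x). Meets the brass pawl at 0.19, click at 0.30, past it from 0.45 (arm over the green marks on the plate); end stop 0.75. It pushes back at the paddle with about 3 N at rest, 4 to 7 N over the click, 5 to 8 N past it; the pawl does not latch
- tensioner: dark steel arm (14 mm wide, top 38 mm above the bench) with a red upright paddle 100 mm along its -y. Origin: on its pivot axis at bench height, at the unit's (+10, -35 mm); z up; turns with the arm, at joint 0 yawed -0.30 rad from the unit. Paddle: 8 mm thick (its x; pushed towards +x), 32 mm wide (its y), from 22 to 77 mm above the bench
- paddle_face (a point): centre of the paddle's near face, the one to push (it looks to the arm's -x), 58 mm above the bench, at the arm's (-4, -100 mm); axes as the arm's
- old_wheel: worn black plastic wheel (ring) lying flat, 42 mm across, 16 mm high; a bystander that is not to be fitted. Origin: centre of its underside
- screwdriver: screwdriver lying on the bench, about 200 mm long; bystander. Origin: centre of its underside
- flux_bottle: yellow bottle with a red cap, 56 mm across, 150 mm high, standing; bystander. Origin: centre of its underside
- parts_box: clear open parts box 110 x 150 x 35 mm; bystander. Origin: centre of its underside
- screw_jar: small glass jar with steel lid, 52 mm across, 60 mm high; bystander. Origin: centre of its underside
- heat_sink: finned aluminium heat sink 60 x 60 x 24 mm; bystander. Origin: centre of its underside

How it is judged:
On the way, in this order (a step that is already met when the one before it is completed fails the run):
1. the brass spacer is fully home on the plate round the post (horizontal distance between spacer and post_foot below 0.005 m and z of spacer in the frame of post_foot between -0.003 and 0.003 m and angle between spacer's own z axis and vertical below 0.08 rad), for 0.2 s.
2. the blue roller is fully home on the spacer round the post, and both are let go (all of step 1 and horizontal distance between idler and post_foot below 0.005 m and z of idler in the frame of post_foot between 0.011 and 0.0175 m and angle between idler's own z axis and vertical below 0.08 rad and contact force between the fingers and spacer below 0.1 N and contact force between the fingers and idler below 0.1 N), for 0.2 s.
3. the tensioner arm is pushed back past its click by the paddle (value of joint tensioner_angle above 0.45 rad and contact force between the fingers and tensioner above 2 N), for 0.3 s.
At the end, for the whole second after the job is handed in: Spacer round the post, underside within 3 mm of the plate; roller round the post, underside within 3.5 mm of the spacer's top; both level and not touched by the fingers. Tensioner arm steady past its click (joint above 0.45 rad), the fingers pressing on its paddle with over 2 N (all of step 2 and all of step 3 and velocity of joint tensioner_angle between -0.15 and 0.15 rad/s); the arm keeps its last pose, push and grip.
It fails at once if a bystander is moved by more than 30 mm (distance of any of old_wheel, screwdriver, flux_bottle, parts_box, screw_jar, heat_sink from where it was at the start of the episode above 0.03 m).
It also fails if it takes over 70 s, if anything falls off the work surface, if the arm or the gripper's body presses on something with over 40 N, if the wrist force passes 120 N, or if a joint passes its speed limit or range.

### The arm

A 6-joint arm with a two-finger parallel gripper is mounted at the origin on the work surface. World frame = base frame: x ahead of the robot, y to its left, z up, the work surface at z = 0. Lengths are in m, angles in rad, forces in N, time in s.
With the tool pointing down it reaches from about 0.325 to 0.775 m from the base axis. Payload 9.3 kg.
Tool frame: the origin (TCP) lies between the finger pads; the fingertips stand bot.tip_extent ahead of it and the grasp point (between the pads) lies 5 mm behind it (bot.tip_extent is the distance from the TCP to the fingertips, in m); z points along the fingers, y is the line along which they close (so a half turn about z gives the same grasp; the last joint's range is limited). The gripper opens to 85 mm and grips with 20 to 120 N. Pads are 22 mm wide; open, the fingers measure 114 mm over their backs; the gripper's body (76 mm by 85 mm) begins 54 mm behind the grasp point. The pads swing forward as they close: fully open they stand 13 mm farther back than shut.
Start: joints at [1.158, 0.259, 0.021, 1.334, 0, 1.418], TCP at [0.141, 0.532, 0.215] pointing down, gripper open.
Joint ranges: [-3.04, 3.04], [-0.91, 1.82], [-1.04, 1.36], [-1.92, 1.95], [-1.52, 1.45], [-3.14, 3.14]. Speed limits (rad/s): [2.22, 2.22, 2.79, 3.14, 3.14, 3.14].

### API

Orientations are given as a rotation vector (axis times angle).
In Python, from bench import bot, camera, regions_of, pinpoint gives the robot as it stands.
- The arm moves only by the shell command python3 -m creep 'ROWS'. ROWS is a JSON list of rows, 1 to 12 of them, each an object with the fields drx, dry, drz (a rotation vector in units of 0.05 rad), sx, sy, sz (the shift in units of 50 mm), finger_gap (the finger opening in m); a field left out counts as zero (the opening has to be given); each row is the pose to reach, as a shift and turn from the pose commanded when the command began, along the tool's axes at that moment; what a row does not reach only later rows make up. A row lasts 1/12 s, in which the tool goes at most 0.0417 m and 0.125 rad, less where a joint would pass 70% of its speed; a pose out of reach is approached as far as the arm can. The fingers move at their own pace and stop on an object; the grip force is fixed at half the most. Time passes only in rows, so rows that do not move let the fingers close. It prints the time, the measured TCP pose, the force, the opening and the grip force at its end. Input that does not fit is refused with a message, and nothing moves.
- bot.observe(): the state, without advancing time (a new reading comes with each control period).
- camera(name): name is "side" or "top" or "wrist"; returns a dict with "pixels" (420x560x3 uint8, blue, green, red), "vfov" (degrees; the focal length in pixels is half the picture's height over the tangent of half this angle, whatever the lens; pixels are square), "cx", "cy" (the principal point, pixels), "R" (3x3) and "t" (3): a world point X has camera coordinates R X + t; the wrist camera has in their place "mount" (4x4, takes a point from camera to tool coordinates, whose origin is the TCP and whose axes are the flange's). Camera axes: x right, y down, z forward; pixel columns grow to the right and rows downward; lengths in m; the calibration is good to about 2 mm. A picture is of the moment at which its call begins: read the wrist's pose just before it. There is no depth.
- bot.sign_off(): hands the job in; it is judged then, once.
Trained networks look in the newest picture that a camera, given by its name, has taken for a name from the list of things; names that differ only in an ending like _2 or _b are one class to them, and where a whole thing is asked for, a point or a joint stands for the part that bears it (a point fixed in the world has none). Each returns a list of dicts, best first, with "conf" (0 to 1); they miss things now and then, are a little off and sometimes report something else, mostly with a low value. They report only what shows in the picture. A call takes as long as a camera call.
- regions_of(thing, camera): "pixels" (420x560 bool, what is visible of it).
- pinpoint(thing, camera): "xyz" ([x, y, z] in m, in the coordinates of the camera as it stood for that picture, good to about 4 mm: a listed point, or the origin of a listed thing).
The state is a dict: "time": time; "joint_pos": joint angles; "dq": joint speeds; "tau": joint torques, N m; "tcp_pos": TCP position; "tool_rot": TCP orientation; "force": force on the tool from outside, world axes, zero at the start; "torque": the same for the moment, N m; "grip_width": finger opening in m; "grip_force": force on a finger pad.
Only numpy, scipy, OpenCV 4.12 (cv2) and the standard library are available. Lean on these libraries where they do the work, as an engineer would, in place of code of your own. Each camera call takes 0.05 s, during which the arm holds its last target. There are 200 camera calls.

## Working session

There is one attempt and no reset: what is moved stays moved. The work goes in short steps, Python scripts to look and compute and a shell command to move; the robot and the scene stay as the last step left them, time stands still between calls to the robot, and variables do not carry over. Pictures are saved under pics/ and viewed, at most 10 in all, crops included, and the job is handed in when it is done.

```bash
ls; mkdir -p pics; cat > h.py <<'E'
import numpy as np, cv2
from bench import bot, camera, regions_of, pinpoint
from scipy.spatial.transform import Rotation as Ro
def tool():
    s=bot.observe(); return Ro.from_rotvec(s["tool_rot"]).as_matrix(), np.array(s["tcp_pos"]), s
def pose(c,name):
    if name=="wrist":
        R,p,_=c["tool"]; M=np.array(c["mount"]); return R@M[:3,:3], R@M[:3,3]+p
    R=np.array(c["R"]); return R.T, -R.T@np.array(c["t"])
def shot(name):
    t=tool(); c=camera(name); c["tool"]=t; return c
def world(c,name,xyz):
    A,b=pose(c,name); return A@np.array(xyz)+b
def ray(c,name,u,v,z):
    A,b=pose(c,name); f=210/np.tan(np.radians(c["vfov"])/2)
    d=A@np.array([(u-c["cx"])/f,(v-c["cy"])/f,1]); return b+d*(z-b[2])/d[2]
def proj(c,name,X):
    A,b=pose(c,name); f=210/np.tan(np.radians(c["vfov"])/2)
    q=A.T@(np.array(X)-b); return q[:2]/q[2]*f+[c["cx"],c["cy"]]
E
python3 - <<'E'
from h import *
np.set_printoptions(precision=4,suppress=True)
s=bot.observe(); print(s["tcp_pos"],s["tool_rot"],bot.tip_extent,s["force"],s["grip_width"])
for n in ["top","side","wrist"]:
    c=shot(n); cv2.imwrite(f"pics/{n}0.png",c["pixels"]); print(n,c["vfov"],c["cx"],c["cy"],pose(c,n)[1], [k for k in c])
    for th in ["drive_unit","post_foot","post_tip","spacer","idler","tensioner","paddle_face","old_wheel","screwdriver","flux_bottle","parts_box","screw_jar","heat_sink"]:
        for r in pinpoint(th,n)[:2]: print(" ",th,round(r["conf"],2),world(c,n,r["xyz"]),proj(c,n,world(c,n,r["xyz"])))
E
```

```text
pics
[0.1412 0.5312 0.2143] [-0.407  -3.1147  0.0021] 0.014 [-0.2291 -0.0134 -0.1372] 0.08540104438489772
top 51.71620508819637 281.14842666908925 212.71093415608516 [0.3951 0.0094 1.2114] ['pixels', 'vfov', 'cx', 'cy', 'R', 't', 'tool']
  drive_unit 0.9 [ 0.5156 -0.0811  0.0008] [304.2413 225.1291]
  post_foot 0.92 [0.4843 0.0055 0.0109] [273.5058 236.1794]
  post_foot 0.46 [0.6576 0.207  0.0001] [202.1262 176.017 ]
  post_tip 0.68 [0.49   0.0064 0.0597] [273.19   232.6821]
  spacer 0.6 [ 0.4814  0.2915 -0.0007] [170.7901 238.2721]
  idler 0.48 [ 0.5384  0.1541 -0.0029] [220.5604 217.7214]
  tensioner 0.81 [ 0.5326 -0.1102 -0.0005] [314.4125 219.0942]
  paddle_face 0.7 [ 0.727   0.0777 -0.0011] [247.7948 152.2073]
  paddle_face 0.69 [ 0.5274 -0.2086  0.0638] [353.4558 218.092 ]
  old_wheel 0.56 [0.6586 0.2035 0.0033] [203.2103 175.4362]
  screwdriver 0.9 [ 0.7367 -0.1619 -0.0011] [330.9747 148.7031]
  flux_bottle 0.67 [0.6296 0.4266 0.0023] [123.6035 185.9326]
  flux_bottle 0.63 [0.4857 0.0079 0.061 ] [272.6505 234.2567]
  parts_box 0.72 [ 0.3512 -0.416   0.003 ] [425.8168 283.2782]
[... 745 characters left out ...]
paddle_face 0.56 [ 0.5323 -0.2134  0.061 ] [338.8867 264.3417]
  old_wheel 0.7 [ 0.6628  0.2061 -0.0051] [253.2662 185.3723]
  screwdriver 0.94 [ 0.7319 -0.1629 -0.0018] [369.3746 230.4561]
  flux_bottle 0.57 [ 0.6369  0.4285 -0.0007] [200.3751 159.7941]
  parts_box 0.94 [ 0.3546 -0.4183  0.0018] [365.3093 398.4728]
  parts_box 0.3 [ 0.6149 -0.4528 -0.0005] [452.4228 321.9721]
  screw_jar 0.75 [ 0.6176 -0.4529  0.0012] [453.2784 320.7321]
  screw_jar 0.75 [ 0.6603  0.208  -0.0045] [252.2124 185.2921]
  heat_sink 0.62 [ 0.7273  0.0772 -0.002 ] [299.7703 192.9695]
wrist 69.71078478236369 275.7232894341176 213.18859860343878 [0.066  0.552  0.3737] ['pixels', 'vfov', 'cx', 'cy', 'mount', 'tool']
```

View images.

View pics/top0.png

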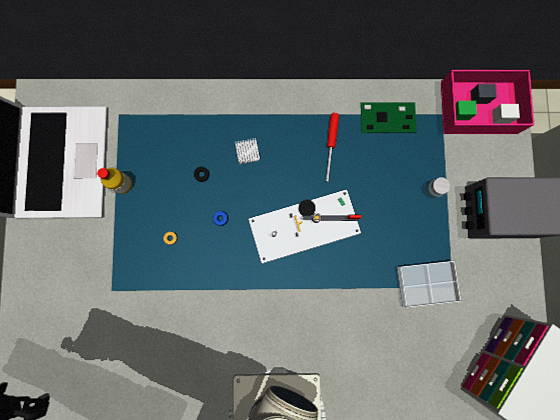

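View pics/side0.png

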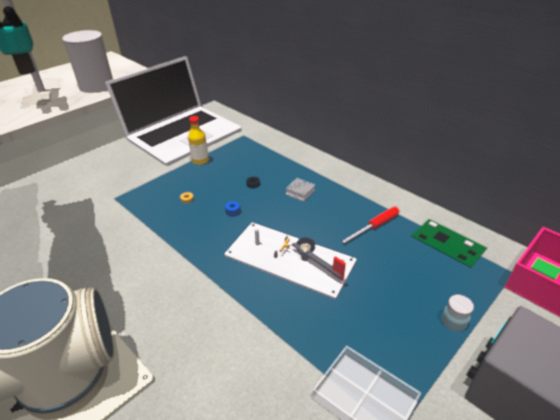

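Units first: shifts go in units of 50 mm and turns go in units of 0.05 rad. So -0.391 m is -7.82, -0.144 m is -2.88, 0.985 rad is 19.7.

```bash
python3 -m creep '[{"drz": 2.5, "sx": -0.6, "sy": -0.24, "sz": 0.12, "finger_gap": 0.085}, {"drz": 5, "sx": -1.4, "sy": -0.52, "sz": 0.26, "finger_gap": 0.085}, {"drz": 7.5, "sx": -2.2, "sy": -0.8, "sz": 0.4, "finger_gap": 0.085}, {"drz": 10, "sx": -3, "sy": -1.1, "sz": 0.54, "finger_gap": 0.085}, {"drz": 12.5, "sx": -3.8, "sy": -1.4, "sz": 0.68, "finger_gap": 0.085}, {"drz": 15, "sx": -4.6, "sy": -1.7, "sz": 0.82, "finger_gap": 0.085}, {"drz": 17.5, "sx": -5.4, "sy": -2, "sz": 0.96, "finger_gap": 0.085}, {"drz": 19.7, "sx": -6.2, "sy": -2.3, "sz": 1.12, "finger_gap": 0.085}, {"drz": 19.7, "sx": -7, "sy": -2.6, "sz": 1.26, "finger_gap": 0.085}, {"drz": 19.7, "sx": -7.82, "sy": -2.88, "sz": 1.4, "finger_gap": 0.085}, {"drz": 19.7, "sx": -7.82, "sy": -2.88, "sz": 1.4, "finger_gap": 0.085}, {"drz": 19.7, "sx": -7.82, "sy": -2.88, "sz": 1.4, "finger_gap": 0.085}]'
cat >> h.py <<'E'
np.set_printoptions(precision=4,suppress=True)
def ring(c,name,thing,ztop):
    "centre of a ring's region, by ray through centroid of filled outline at the height of its middle"
    r=regions_of(thing,name)
    if not r: return None
    m=r[0]["pixels"].astype(np.uint8); cs,_=cv2.findContours(m,cv2.RETR_EXTERNAL,cv2.CHAIN_APPROX_NONE)
    k=max(cs,key=cv2.contourArea); (u,v),_=cv2.minEnclosingCircle(k); M=cv2.moments(k)
    return r[0]["conf"],(M["m10"]/M["m00"],M["m01"]/M["m00"]),cv2.contourArea(k),ray(c,name,M["m10"]/M["m00"],M["m01"]/M["m00"],ztop/2)
def rel(p):
    R,t,_=tool(); return R.T@(np.array(p)-t)
E
python3 - <<'E'
from h import *
c=shot("wrist"); cv2.imwrite("pics/w1.png",c["pixels"])
for th in ["spacer","idler","post_tip","post_foot"]:
    for r in pinpoint(th,"wrist")[:2]: w=world(c,"wrist",r["xyz"]); print(th,r["conf"],w,rel(w),proj(c,"wrist",w))
print(ring(c,"wrist","spacer",.014),ring(c,"wrist","idler",.024)); R,t,s=tool(); print(R,t,bot.tip_extent)
for n in ("top","side"):
    c=shot(n)
    print(n,ring(c,n,"spacer",.014),ring(c,n,"idler",.024))
E
```

```text
time: 3.1
tcp_pos: [0.4846, 0.2896, 0.1438]
tool_rot: [-1.837, -2.549, 0.002]
force: [-1.5, -0.1, -0.1]
grip_width: 0.0847
grip_force: 0.0
spacer 0.84 [ 0.4803  0.2912 -0.0025] [ 0.     -0.0017  0.1473] [271.9722 192.702 ]
idler 0.86 [0.5346 0.1518 0.0009] [-0.1501  0.0054  0.1441] [278.6886 316.5502]
(0.94, (274.6006070344581, 195.80467773611855), 933.5, array([0.4832, 0.2913, 0.007 ])) (0.65, (280.2324978392394, 322.74186113511956), 1157.0, array([0.5362, 0.1523, 0.012 ]))
[[-0.322   0.9467  0.0005]
 [ 0.9467  0.322   0.0003]
 [ 0.0002  0.0006 -1.    ]] [0.4812 0.2929 0.1455] 0.014
top (0.65, (170.65661641541038, 237.2931323283082), 99.5, array([0.4836, 0.2902, 0.007 ])) (0.56, (220.19282945736433, 217.57558139534885), 172.0, array([0.5371, 0.1533, 0.012 ]))
side (0.57, (186.3929146537842, 197.14814814814812), 103.5, array([0.4823, 0.2901, 0.007 ])) (0.67, (232.22565543071158, 208.55898876404495), 178.0, array([0.5347, 0.1514, 0.012 ]))
```

View pics/w1.png

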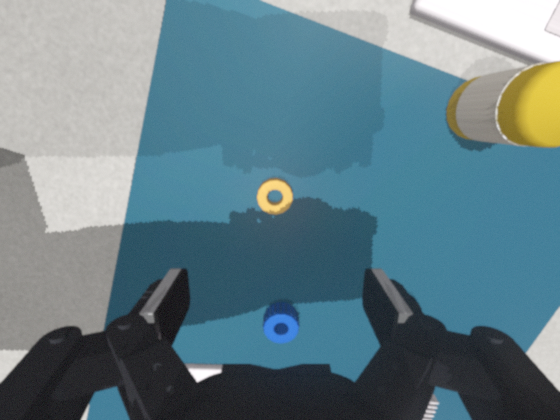

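To row units: 0.1 m is 2, 0.08 m is 1.6.

```bash
python3 -m creep '[{"sx": -0.06, "sy": 0.02, "sz": 0.6, "finger_gap": 0.06}, {"sx": -0.06, "sy": 0.02, "sz": 1.2, "finger_gap": 0.06}, {"sx": -0.06, "sy": 0.02, "sz": 1.6, "finger_gap": 0.06}, {"sx": -0.06, "sy": 0.02, "sz": 2, "finger_gap": 0.06}, {"sx": -0.06, "sy": 0.02, "sz": 2, "finger_gap": 0.06}, {"sx": -0.06, "sy": 0.02, "sz": 2, "finger_gap": 0.06}]'
python3 - <<'E'
from h import *
c=shot("wrist"); cv2.imwrite("pics/w2.png",c["pixels"])
for th in ["spacer"]:
    for r in pinpoint(th,"wrist")[:2]: w=world(c,"wrist",r["xyz"]); print(th,r["conf"],w,rel(w),proj(c,"wrist",w))
print(ring(c,"wrist","spacer",.014)); R,t,s=tool(); print(t,bot.tip_extent,s["grip_width"],rel([.483,.2905,.016]))
E
```

```text
time: 4.25
tcp_pos: [0.4836, 0.2892, 0.0446]
tool_rot: [-1.831, -2.552, 0.003]
force: [-0.3, -0.3, 0.8]
grip_width: 0.0601
grip_force: 0.0
spacer 0.94 [0.4814 0.2912 0.0018] [ 0.0024 -0.0028  0.0444] [273.3391 228.1949]
(0.69, (275.05459095886124, 231.32997027999372), 2131.0, array([0.4827, 0.2912, 0.007 ]))
[0.4849 0.2898 0.0464] 0.014 0.06000995184492201 [ 0.0013 -0.0017  0.0304]
```

View pics/w2.png

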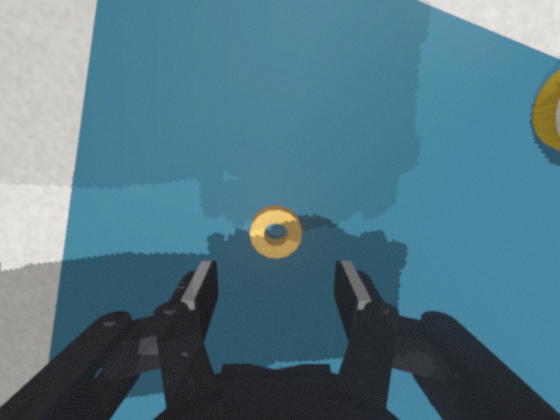

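```bash
python3 -m creep '[{"sx": 0.02, "sy": -0.04, "sz": 0.3, "finger_gap": 0.06}, {"sx": 0.02, "sy": -0.04, "sz": 0.56, "finger_gap": 0.06}, {"sx": 0.02, "sy": -0.04, "sz": 0.56, "finger_gap": 0.055}, {"sx": 0.02, "sy": -0.04, "sz": 0.56, "finger_gap": 0.03}, {"sx": 0.02, "sy": -0.04, "sz": 0.56, "finger_gap": 0.03}, {"sx": 0.02, "sy": -0.04, "sz": 0.56, "finger_gap": 0.03}, {"sx": 0.02, "sy": -0.04, "sz": 0.56, "finger_gap": 0.03}, {"sx": 0.02, "sy": -0.04, "sz": 0.56, "finger_gap": 0.03}, {"sx": 0.02, "sy": -0.04, "sz": 0.56, "finger_gap": 0.03}]'
python3 - <<'E'
from h import *
c=shot("wrist"); cv2.imwrite("pics/w3.png",c["pixels"])
for th in ["spacer"]:
    for r in pinpoint(th,"wrist")[:2]: w=world(c,"wrist",r["xyz"]); print(th,r["conf"],w,rel(w),proj(c,"wrist",w))
print(ring(c,"wrist","spacer",.014)); R,t,s=tool(); print(t,s["grip_width"],s["force"],s["grip_force"])
E
```

```text
time: 5.15
tcp_pos: [0.4821, 0.2898, 0.0173]
tool_rot: [1.831, 2.552, 0.001]
force: [0.0, 0.4, -0.0]
grip_width: 0.03
grip_force: 0.0
spacer 0.78 [ 0.4825  0.2919 -0.0014] [0.0018 0.0011 0.0186] [276.8203 242.4951]
(0.92, (277.19060589552686, 249.39150172507718), 2753.5, array([0.4829, 0.291 , 0.007 ]))
[0.4819 0.2897 0.017 ] 0.029997532118338766 [-0.6091 -0.2049 -0.4745] 0.0
```

View pics/w3.png

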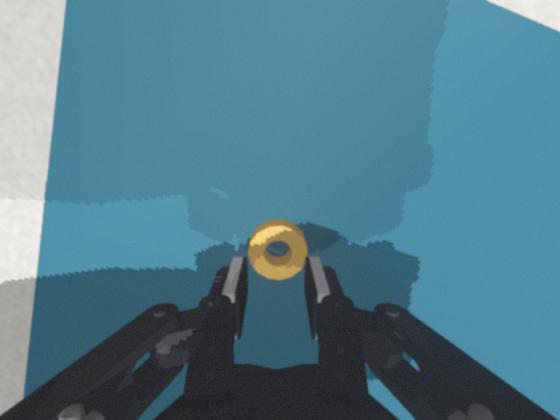

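```bash
python3 - <<'E'
from h import *
c=shot("wrist"); cv2.imwrite("pics/w3.png",c["pixels"]); R,t,s=c["tool"]
print(np.array(c["mount"]))
for z in (.014,.005,0,-.01,-.02,-.03):
  print(z,[proj(c,"wrist",R@np.array([x,y,z])+t).round(0) for x in(-.011,.011) for y in(.015,-.015)])
c=shot("side"); cv2.imwrite("pics/s1.png",cv2.resize(c["pixels"][120:270,110:310],None,fx=4,fy=4,interpolation=cv2.INTER_CUBIC)); 
for z in (.014,0): print((proj(c,"side",R@np.array([0,0,z])+t)-[110,120])*4)
E
```

```text
[[ 0.0004 -0.9523 -0.3051  0.0783]
 [ 1.      0.0002  0.0007  0.0002]
 [-0.0006 -0.3051  0.9523 -0.1587]
 [ 0.      0.      0.      1.    ]]
0.014 [array([299., 264.]), array([252., 264.]), array([300., 232.]), array([251., 232.])]
0.005 [array([300., 271.]), array([250., 271.]), array([301., 237.]), array([250., 237.])]
0 [array([301., 275.]), array([250., 275.]), array([302., 241.]), array([249., 241.])]
-0.01 [array([302., 284.]), array([248., 284.]), array([303., 248.]), array([247., 248.])]
-0.02 [array([304., 294.]), array([247., 294.]), array([305., 256.]), array([245., 256.])]
-0.03 [array([305., 305.]), array([245., 305.]), array([307., 266.]), array([243., 266.])]
[306.2301 313.5177]
[303.2509 297.8711]
```

View pics/s1.png

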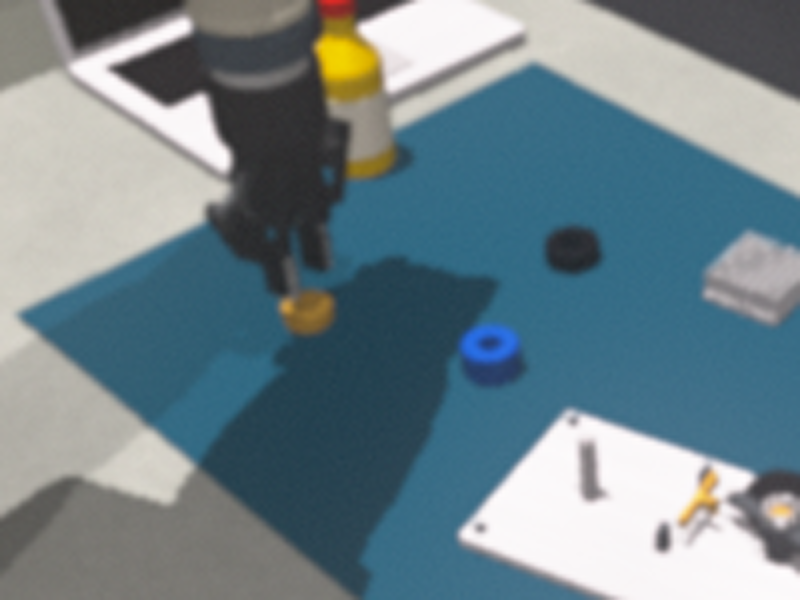

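```bash
for i in 1; do python3 -m creep '[{"sz": 0.08, "finger_gap": 0.03}, {"sz": 0.08, "finger_gap": 0.03}]' | egrep 'tcp_pos|force: \['; python3 -m creep '[{"sz": 0.08, "finger_gap": 0.03}, {"sz": 0.08, "finger_gap": 0.03}]' | egrep 'tcp_pos|force: \['; python3 -m creep '[{"sz": 0.06, "finger_gap": 0.03}, {"sz": 0.06, "finger_gap": 0.03}]' | egrep 'tcp_pos|force: \['; done
python3 - <<'E'
from h import *
c=shot("side"); R,t,s=tool(); print(t,s["force"],s["grip_width"])
w=cv2.resize(c["pixels"][160:220,150:230],None,fx=5,fy=5,interpolation=cv2.INTER_CUBIC)
c=shot("wrist"); w2=c["pixels"][180:360,180:370]
w2=cv2.resize(w2,None,fx=2,fy=2); W=np.zeros((660,400,3),np.uint8); W=np.zeros((360,790,3),np.uint8); W[:300,:400]=w; W[:360,410:790]=w2
cv2.imwrite("pics/m1.png",W)
E
```

```text
tcp_pos: [0.4816, 0.2896, 0.0123]
force: [-0.4, 0.9, 0.1]
tcp_pos: [0.4815, 0.2895, 0.0082]
force: [-0.8, 0.4, -0.1]
tcp_pos: [0.4816, 0.2896, 0.0054]
force: [-0.2, -0.5, -0.1]
[0.4817 0.2897 0.0057] [-0.0289  0.211   0.5833] 0.029951585368933387
```

View pics/m1.png

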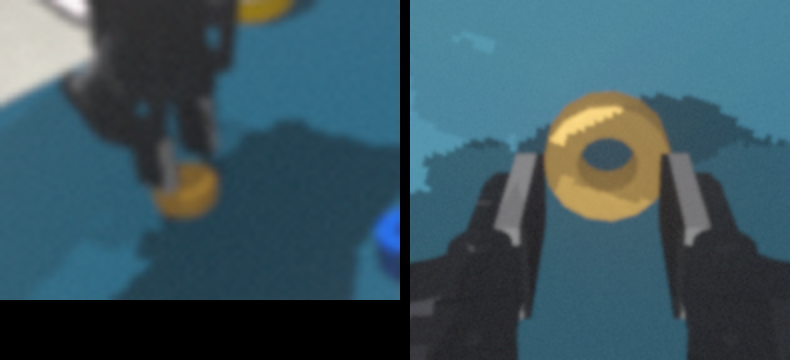

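```bash
python3 -m creep '[{"sz": 0.08, "finger_gap": 0.03}, {"sz": 0.08, "finger_gap": 0.03}]' | egrep 'tcp_pos|force: \['; python3 -m creep '[{"sz": 0.06, "finger_gap": 0.03}, {"sz": 0.06, "finger_gap": 0.03}]' | egrep 'tcp_pos|force: \['; python3 -m creep '[{"sz": 0.04, "finger_gap": 0.03}, {"sz": 0.04, "finger_gap": 0.03}]' | egrep 'tcp_pos|force: \['
```

```text
tcp_pos: [0.4817, 0.2896, 0.0014]
force: [-0.4, -0.0, -0.9]
tcp_pos: [0.4816, 0.2896, -0.0016]
force: [-0.4, 0.3, 0.2]
tcp_pos: [0.4819, 0.2898, -0.0027]
force: [-0.1, -0.1, 3.1]
```

```bash
python3 -m creep '[{"sz": 0.02, "finger_gap": 0.03}, {"sz": 0.02, "finger_gap": 0.03}]' | egrep 'tcp_pos|force: \['; python3 -c "
from h import *
R,t,s=tool(); print(t,s['force'],s['joint_pos'],bot.tip_extent)"
```

```text
tcp_pos: [0.4821, 0.2898, -0.0028]
force: [-3.6, -1.4, 12.8]
[ 0.4821  0.2898 -0.0028] [-3.5751 -1.4326 12.8029] [ 0.3921  0.4294 -0.3177  0.8224 -0.0001  1.6369] 0.014
```

To row units: 0.0095 m is 0.19, -0.006 m is -0.12.

```bash
python3 -m creep '[{"sx": 0.02, "sz": -0.12, "finger_gap": 0.03}, {"sx": 0.02, "sz": -0.12, "finger_gap": 0.055}, {"sx": 0.02, "sz": -0.12, "finger_gap": 0.055}, {"sx": 0.02, "sz": -0.12, "finger_gap": 0.055}, {"sx": 0.02, "sz": -0.12, "finger_gap": 0.055}, {"sx": 0.02, "sz": 0.08, "finger_gap": 0.055}, {"sx": 0.02, "sz": 0.19, "finger_gap": 0.055}, {"sx": 0.02, "sz": 0.19, "finger_gap": 0.03}, {"sx": 0.02, "sz": 0.19, "finger_gap": 0.025}, {"sx": 0.02, "sz": 0.19, "finger_gap": 0.025}, {"sx": 0.02, "sz": 0.19, "finger_gap": 0.025}, {"sx": 0.02, "sz": 0.19, "finger_gap": 0.025}]'; python3 -m creep '[{"finger_gap": 0.02}, {"finger_gap": 0.02}, {"finger_gap": 0.02}]'
```

```text
time: 7.67
tcp_pos: [0.4817, 0.2907, -0.0134]
tool_rot: [1.831, 2.552, 0.0]
force: [0.4, -0.3, -0.2]
grip_width: 0.0337
grip_force: 59.6
time: 7.92
tcp_pos: [0.4816, 0.2907, -0.0135]
tool_rot: [1.831, 2.552, 0.0]
force: [-0.3, -0.4, -0.4]
grip_width: 0.0333
grip_force: 59.6
```

```bash
python3 -m creep '[{"sz": -0.6, "finger_gap": 0.02}, {"sz": -1.4, "finger_gap": 0.02}, {"sz": -2, "finger_gap": 0.02}, {"sz": -2, "finger_gap": 0.02}, {"sz": -2, "finger_gap": 0.02}]' | egrep 'tcp|grip'
python3 - <<'E'
from h import *
c=shot("wrist"); R,t,s=c["tool"]
for r in pinpoint("spacer","wrist")[:2]: w=world(c,"wrist",r["xyz"]); print(r["conf"],w,rel(w),proj(c,"wrist",w))
m=ring(c,"wrist","spacer",.014); print(m)
if m: print(rel(ray(c,"wrist",*m[1],t[2]+.0165-.004)))
w=c["pixels"][180:360,180:370]; w=cv2.resize(w,None,fx=2,fy=2)
c=shot("side"); w2=cv2.resize(c["pixels"][130:220,130:230],None,fx=4,fy=4,interpolation=cv2.INTER_CUBIC)
for th in ("spacer",):
  for r in pinpoint(th,"side")[:2]: x=world(c,"side",r["xyz"]); print(r["conf"],x,rel(x))
W=np.zeros((360,790,3),np.uint8); W[:,:380]=w; W[:,390:]=w2; cv2.imwrite("pics/m2.png",W)
E
```

```text
tcp_pos: [0.4825, 0.2911, 0.0882]
grip_width: 0.0334
grip_force: 59.8
0.85 [0.4808 0.2933 0.1013] [ 0.0028  0.0007 -0.0156] [273.487  264.8099]
0.72 [ 0.5326  0.1537 -0.0001] [-0.146   0.0052  0.0859] [278.4031 350.6528]
(0.6, (275.3989361702128, 276.72921820880754), 4042.0, array([0.5016, 0.236 , 0.007 ]))
[-0.0048  0.0019 -0.0155]
0.44 [0.4777 0.2936 0.1007] [ 0.0041 -0.002  -0.0156]
```

View pics/m2.png

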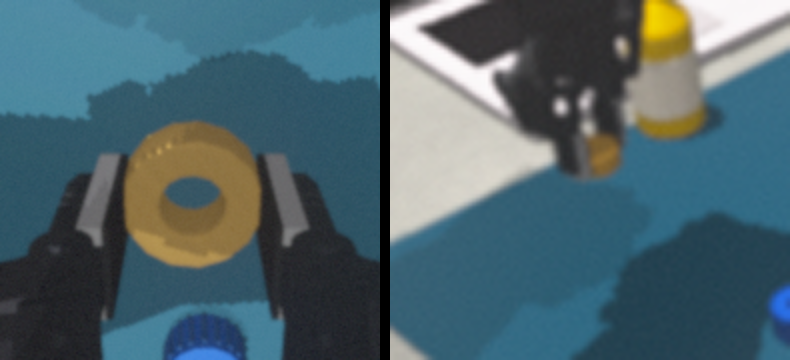

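```bash
python3 -m creep '[{"sx": -0.7, "sy": -0.32, "finger_gap": 0.02}, {"sx": -1.4, "sy": -0.64, "finger_gap": 0.02}, {"sx": -2.1, "sy": -0.96, "finger_gap": 0.02}, {"sx": -2.8, "sy": -1.28, "finger_gap": 0.02}, {"sx": -3.4, "sy": -1.56, "finger_gap": 0.02}, {"sx": -3.84, "sy": -1.76, "finger_gap": 0.02}, {"sx": -3.84, "sy": -1.76, "finger_gap": 0.02}, {"sx": -3.84, "sy": -1.76, "finger_gap": 0.02}, {"sx": -3.84, "sy": -1.76, "finger_gap": 0.02}]' | egrep 'tcp|grip'
python3 - <<'E'
from h import *
c=shot("wrist"); R,t,s=c["tool"]; cv2.imwrite("pics/w4.png",c["pixels"]); print(t)
for th in ("post_tip","post_foot","drive_unit","spacer"):
  for r in pinpoint(th,"wrist")[:2]: w=world(c,"wrist",r["xyz"]); print(th,r["conf"],w,R.T@(w-t),proj(c,"wrist",w))
for n in ("side","top"):
  c=shot(n)
  for th in ("post_tip","post_foot","spacer"):
    for r in pinpoint(th,n)[:2]: x=world(c,n,r["xyz"]); print(n,th,r["conf"],x,rel(x))
E
```

```text
tcp_pos: [0.4596, 0.0808, 0.086]
grip_width: 0.0335
grip_force: 59.9
[0.4596 0.0808 0.086 ]
post_tip 0.92 [0.4849 0.0063 0.0605] [-0.0787  0.0002  0.0254] [275.4532 339.3091]
post_foot 0.9 [0.4898 0.0025 0.0079] [-0.0839  0.0037  0.078 ] [279.3416 303.4277]
drive_unit 0.56 [ 0.5125 -0.0782  0.0004] [-0.1676 -0.0006  0.0855] [274.743  369.7361]
spacer 0.96 [0.4558 0.0808 0.0998] [ 0.0012 -0.0036 -0.0137] [268.4463 267.6726]
side post_tip 0.86 [0.4863 0.0051 0.0586] [-0.0806  0.0008  0.0278]
side post_foot 0.77 [0.4836 0.0019 0.0097] [-0.0826 -0.0027  0.0766]
side spacer 0.4 [0.4635 0.0822 0.1017] [-0.0001  0.0041 -0.0152]
side spacer 0.35 [ 0.5299 -0.2134  0.0595] [-0.3014 -0.0279  0.0269]
top post_tip 0.79 [0.4838 0.006  0.0597] [-0.0786 -0.0011  0.0268]
top post_foot 0.98 [0.4878 0.0029 0.011 ] [-0.0827  0.0018  0.0755]
top post_foot 0.35 [ 0.7339 -0.1615 -0.0018] [-0.3173  0.1822  0.0883]
top spacer 0.63 [ 0.6165 -0.4525  0.0018] [-0.5552 -0.0222  0.0847]
```

View pics/w4.png

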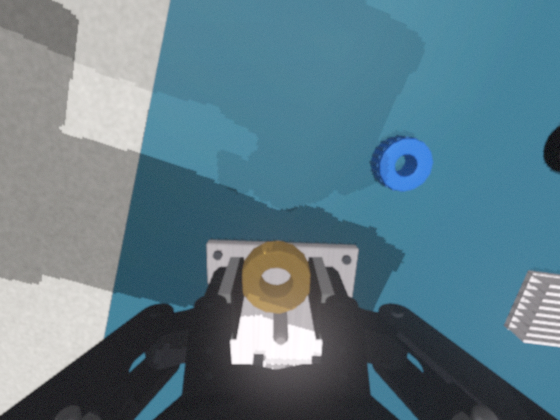

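```bash
python3 - <<'E'
import cv2,numpy as np
g=cv2.cvtColor(cv2.imread("pics/w4.png"),6)
for r in range(310,350,4): print(r,*g[r,264:300:1])
E
```

```text
310 159 159 158 156 155 155 155 155 156 156 155 154 157 156 154 155 156 154 156 153 155 154 158 162 164 167 172 175 180 185 187 184 186 185 185 187
314 187 186 188 187 189 187 189 187 181 155 132 130 130 130 131 131 131 128 126 128 125 126 137 169 183 185 188 190 188 189 187 185 187 184 186 186
318 249 247 243 233 224 220 206 196 187 158 133 127 127 126 128 128 130 129 129 127 128 130 134 159 178 186 187 188 190 189 187 186 185 187 187 186
322 254 253 253 253 253 253 253 250 233 188 143 130 132 129 129 130 128 131 130 129 128 128 134 155 178 186 188 189 190 192 186 186 187 186 188 187
326 253 253 253 253 253 253 252 250 232 189 141 131 129 127 132 132 132 131 133 131 129 130 138 183 233 250 252 251 250 248 243 231 221 219 207 198
330 254 252 253 253 253 253 252 250 234 189 144 131 132 132 133 134 133 132 133 133 131 131 132 174 231 249 254 254 254 253 252 252 252 252 253 253
334 253 253 253 253 253 253 253 250 233 188 148 138 137 141 139 143 142 144 141 140 138 134 133 162 216 243 253 254 255 253 251 252 252 253 253 253
338 253 253 253 253 253 253 253 252 239 200 157 149 153 160 165 170 171 170 168 162 157 147 139 170 221 246 253 255 254 253 253 252 252 253 253 254
342 253 253 253 253 253 253 253 254 254 254 247 229 210 191 182 180 179 175 178 181 194 212 232 243 251 253 254 255 254 252 252 252 253 253 253 254
346 253 253 253 253 253 253 253 254 255 255 255 253 253 253 253 251 250 250 252 253 253 253 253 252 252 254 254 254 254 253 253 252 253 253 253 254
```

```bash
python3 -m creep '[{"sx": -0.7, "sy": 0.02, "finger_gap": 0.02}, {"sx": -1.3, "sy": 0.04, "finger_gap": 0.02}, {"sx": -1.6, "sy": 0.06, "finger_gap": 0.02}, {"sx": -1.6, "sy": 0.06, "finger_gap": 0.02}, {"sx": -1.6, "sy": 0.06, "sz": 0.4, "finger_gap": 0.02}, {"sx": -1.6, "sy": 0.06, "sz": 0.64, "finger_gap": 0.02}, {"sx": -1.6, "sy": 0.06, "sz": 0.72, "finger_gap": 0.02}, {"sx": -1.6, "sy": 0.06, "sz": 0.72, "finger_gap": 0.02}]' | egrep 'tcp|force: \['
python3 -m creep '[{"sz": 0.06, "finger_gap": 0.02}, {"sz": 0.06, "finger_gap": 0.02}]' | egrep 'tcp|force: \['
python3 -m creep '[{"sz": 0.06, "finger_gap": 0.02}, {"sz": 0.06, "finger_gap": 0.02}]' | egrep 'tcp|force: \['
python3 - <<'E'
from h import *
c=shot("wrist"); cv2.imwrite("pics/w5.png",c["pixels"])
g=cv2.cvtColor(c["pixels"],6)
for r in range(255,310,4): print(r,*g[r,236:320:2])
E
```

```text
tcp_pos: [0.4872, 0.0063, 0.0497]
force: [0.3, 0.2, -0.7]
tcp_pos: [0.4883, 0.006, 0.0478]
force: [0.2, -0.8, 1.0]
tcp_pos: [0.4882, 0.0059, 0.0445]
force: [0.1, -0.4, -0.1]
255 181 179 177 175 180 175 129 99 103 105 108 113 120 124 122 123 122 123 123 121 124 122 121 123 120 124 125 122 121 116 108 110 106 106 136 182 184 179 181 180 181 179
259 109 105 61 54 125 104 98 106 113 117 120 124 122 123 121 122 119 120 122 120 121 121 121 121 123 123 123 123 124 124 123 121 111 106 104 143 129 70 85 113 114 115
263 105 82 52 52 89 103 115 119 123 120 120 120 119 121 122 119 120 121 119 121 119 120 118 124 119 122 119 121 123 124 124 122 125 118 113 103 82 64 68 102 112 112
267 97 59 48 69 104 118 119 122 122 119 121 119 118 121 121 119 116 117 120 120 120 120 119 121 121 121 119 118 119 119 122 123 119 121 122 118 96 68 62 82 110 111
271 77 51 52 85 116 119 119 120 118 124 121 118 123 116 139 134 117 131 136 137 132 136 132 125 114 131 129 121 122 120 120 121 121 122 121 123 113 73 65 60 99 109
275 62 48 49 95 116 119 121 118 121 117 119 119 117 160 177 178 163 128 134 136 137 135 132 129
[... 655 characters left out ...]
 117 118 118 121 119 121 116 108 60 52 55 54 54
295 39 47 48 54 105 130 145 146 144 135 131 120 122 121 121 118 109 107 104 102 101 104 104 109 109 116 119 122 118 120 119 122 118 118 115 124 94 50 52 51 55 58
299 48 52 48 57 158 170 150 145 146 146 149 144 144 127 119 120 120 121 123 121 124 125 124 122 119 117 120 120 122 120 120 120 118 119 136 176 136 57 52 56 54 54
303 50 50 51 99 165 163 166 165 149 147 146 148 147 146 145 145 143 133 125 124 118 120 122 123 121 120 118 124 121 123 123 120 139 171 182 179 167 74 50 55 54 56
307 47 56 50 114 137 128 128 132 130 136 143 147 145 148 147 148 149 146 147 148 147 145 143 136 133 132 145 146 142 145 163 179 181 181 184 180 178 102 52 52 53 58
```

```bash
python3 -m creep '[{"sz": 0.08, "finger_gap": 0.02}, {"sz": 0.16, "finger_gap": 0.02}, {"sz": 0.16, "finger_gap": 0.02}]' | egrep 'tcp|force: \['
python3 - <<'E'
from h import *
c=shot("wrist"); g=cv2.cvtColor(c["pixels"],6)
for r in range(267,287,4): print(r,*g[r,250:300:2])
E
```

```text
tcp_pos: [0.4877, 0.0058, 0.0357]
force: [-0.9, -0.1, -0.4]
267 119 120 122 117 117 119 117 118 121 120 117 115 114 116 117 115 119 119 120 121 120 120 121 121 122
271 118 119 123 122 119 121 119 137 130 113 115 116 117 119 117 121 115 111 112 115 118 117 119 118 122
275 119 119 118 120 119 119 159 175 136 115 120 122 123 127 127 124 121 118 111 135 134 119 120 123 117
279 116 118 116 117 117 100 98 151 150 118 125 133 136 132 132 130 129 119 109 107 96 104 116 117 118
283 117 119 118 117 113 95 94 96 98 97 117 133 137 136 135 133 130 114 102 97 99 100 117 118 120
```

```bash
python3 -m creep '[{"sz": 0.12, "finger_gap": 0.02}, {"sz": 0.24, "finger_gap": 0.02}, {"sz": 0.24, "finger_gap": 0.02}]' | egrep 'tcp|force: \['
python3 -m creep '[{"sz": 0.12, "finger_gap": 0.02}, {"sz": 0.24, "finger_gap": 0.02}, {"sz": 0.24, "finger_gap": 0.02}]' | egrep 'tcp|force: \['
python3 -m creep '[{"sz": 0.1, "finger_gap": 0.02}, {"sz": 0.18, "finger_gap": 0.02}, {"sz": 0.18, "finger_gap": 0.02}]' | egrep 'tcp|force: \['
```

```text
tcp_pos: [0.4875, 0.0058, 0.0232]
force: [-0.7, 0.9, -0.8]
tcp_pos: [0.4875, 0.0058, 0.0113]
force: [-0.1, -0.3, -0.7]
tcp_pos: [0.4878, 0.0058, 0.0027]
force: [-0.7, -0.3, -1.1]
```

To row units: 0.003 m is 0.06.

```bash
python3 -m creep '[{"sz": 0.06, "finger_gap": 0.02}, {"sz": 0.06, "finger_gap": 0.02}]' | egrep 'tcp|force: \['
python3 -m creep '[{"sz": 0.04, "finger_gap": 0.02}, {"sz": 0.04, "finger_gap": 0.02}]' | egrep 'tcp|force: \['
python3 -m creep '[{"sz": 0.02, "finger_gap": 0.02}, {"sz": 0.02, "finger_gap": 0.02}]' | egrep 'tcp|force: \['
```

```text
tcp_pos: [0.488, 0.0058, 0.0001]
force: [-0.1, 0.8, -0.1]
tcp_pos: [0.4881, 0.0058, -0.0017]
force: [-1.1, -0.6, -0.7]
tcp_pos: [0.4881, 0.0058, -0.0026]
force: [-1.4, -0.5, 0.2]
```

To row units: -0.1 m is -2, -0.07 m is -1.4.

```bash
python3 -m creep '[{"finger_gap": 0.06}, {"finger_gap": 0.06}, {"finger_gap": 0.06}, {"finger_gap": 0.06}, {"sz": -0.6, "finger_gap": 0.06}, {"sz": -1.4, "finger_gap": 0.06}, {"sz": -2, "finger_gap": 0.06}, {"sz": -2, "finger_gap": 0.06}, {"sz": -2, "finger_gap": 0.06}]' | egrep 'tcp|force: \[|time'
python3 - <<'E'
from h import *
for n in ("wrist","side","top"):
  c=shot(n); R,t,s=tool(); print(t)
  for th in ("spacer","post_tip","post_foot","idler"):
    for r in pinpoint(th,n)[:1]: x=world(c,n,r["xyz"]); print(n,th,r["conf"],x,rel(x))
  print(ring(c,n,"idler",.024))
  if n=="wrist": w=c["pixels"][180:380,180:380]
  if n=="side": w2=cv2.resize(c["pixels"][190:290,215:315],None,fx=4,fy=4,interpolation=cv2.INTER_CUBIC)
cv2.imwrite("pics/m3.png",np.hstack([cv2.resize(w,(400,400)),w2]))
E
```

```text
time: 13.33
tcp_pos: [0.4892, 0.0056, 0.0991]
force: [-0.1, -0.4, -0.7]
[0.4883 0.0058 0.0977]
wrist spacer 0.8 [0.486  0.0056 0.0088] [ 0.0003 -0.0016  0.0881]
wrist post_tip 0.88 [0.4881 0.0051 0.06  ] [-0.001   0.0005  0.0365]
wrist post_foot 0.96 [0.4901 0.0044 0.0087] [-0.0024  0.0023  0.0876]
wrist idler 0.9 [0.5336 0.1527 0.0021] [0.1242 0.091  0.0942]
(0.81, (402.32042308290556, 47.33737750816612), 3214.5, array([0.5367, 0.155 , 0.012 ]))
[0.4876 0.0059 0.0966]
side spacer 0.66 [0.4888 0.0082 0.0132] [0.0019 0.0018 0.0836]
side post_tip 0.97 [0.4876 0.0059 0.0591] [ 0.0002 -0.0002  0.0378]
side post_foot 0.89 [0.4876 0.0034 0.0077] [-0.0022 -0.001   0.0893]
side idler 0.74 [0.5331 0.1545 0.0026] [0.1264 0.0904 0.0946]
(0.44, (230.9073305670816, 209.3665283540802), 120.5, array([0.53  , 0.1514, 0.012 ]))
[0.4881 0.0058 0.0973]
top post_tip 0.68 [ 0.6149 -0.4526  0.0019] [-0.4749 -0.0267  0.0955]
top idler 0.73 [ 0.5371  0.1556 -0.0012] [0.1263 0.0944 0.0987]
(0.56, (201.5, 173.59540229885056), 145.0, array([0.662 , 0.2069, 0.012 ]))
```

View pics/m3.png

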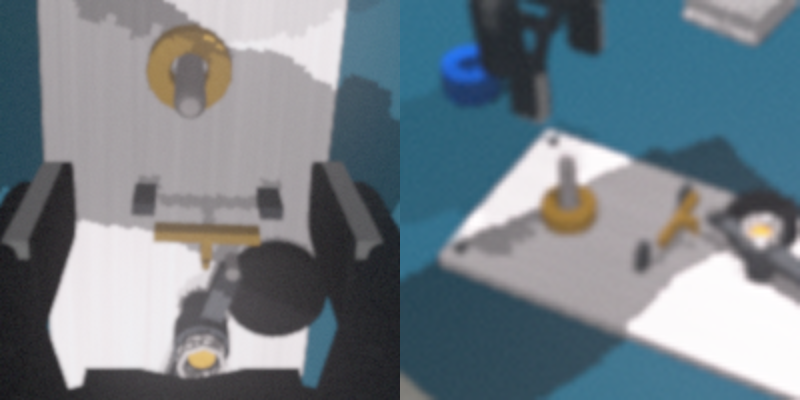

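Units first: shifts go in units of 50 mm and turns go in units of 0.05 rad. So 0.124 m is 2.48, 0.092 m is 1.84.

```bash
python3 -m creep '[{"sx": 0.6, "sy": 0.44, "finger_gap": 0.07}, {"sx": 1.2, "sy": 0.9, "finger_gap": 0.07}, {"sx": 1.8, "sy": 1.36, "finger_gap": 0.07}, {"sx": 2.48, "sy": 1.84, "finger_gap": 0.07}, {"sx": 2.48, "sy": 1.84, "sz": 0.4, "finger_gap": 0.07}, {"sx": 2.48, "sy": 1.84, "sz": 0.7, "finger_gap": 0.07}, {"sx": 2.48, "sy": 1.84, "sz": 0.7, "finger_gap": 0.07}, {"sx": 2.48, "sy": 1.84, "sz": 0.7, "finger_gap": 0.07}]' | egrep 'tcp|force: \[|time'
python3 - <<'E'
from h import *
for i in (1,2):
  c=shot("wrist"); R,t,s=c["tool"]; print(t,s["grip_width"])
  for r in pinpoint("idler","wrist")[:1]: x=world(c,"wrist",r["xyz"]); print(r["conf"],x,R.T@(x-t))
  m=ring(c,"wrist","idler",.024); print(m,R.T@(m[3]-t))
k=regions_of("idler","wrist")[0]["pixels"]; ys,xs=np.nonzero(k); print(xs.min(),xs.max(),ys.min(),ys.max())
# prediction at tool (0,0) ring
P=[proj(c,"wrist",np.array([t[0]+.0205*np.cos(a),t[1]+.0205*np.sin(a),z])) for a in np.arange(0,6.28,.1) for z in(0,.024)]; print(np.min(P,0),np.max(P,0))
E
```

```text
time: 14.9
tcp_pos: [0.535, 0.1527, 0.0621]
force: [1.0, -0.9, 0.8]
[0.535  0.1527 0.0621] 0.06995132891982801
0.73 [0.5324 0.1514 0.002 ] [-0.0005 -0.0028  0.0601]
(0.71, (276.8745926215617, 228.56909138313125), 2557.0, array([0.5362, 0.1526, 0.012 ])) [-0.0005  0.0012  0.0501]
[0.5362 0.1523 0.0636] 0.06987133968142857
0.68 [0.5328 0.1518 0.0019] [ 0.0006 -0.0034  0.0617]
(0.85, (275.24697855750486, 226.77465886939572), 2565.0, array([0.5362, 0.1527, 0.012 ])) [ 0.0004 -0.      0.0516]
247 303 197 256
[246.0941 196.4273] [304.1801 259.4632]
```

To row units: 0.071 m is 1.42, 0.055 m is 1.1.

```bash
python3 -m creep '[{"sz": 0.6, "finger_gap": 0.07}, {"sz": 1.1, "finger_gap": 0.07}, {"sz": 1.42, "finger_gap": 0.07}, {"sz": 1.42, "finger_gap": 0.065}, {"sz": 1.42, "finger_gap": 0.04}, {"sz": 1.42, "finger_gap": 0.03}, {"sz": 1.42, "finger_gap": 0.03}, {"sz": 1.42, "finger_gap": 0.03}, {"sz": 1.42, "finger_gap": 0.03}, {"sz": 1.42, "finger_gap": 0.03}, {"sz": 1.42, "finger_gap": 0.03}]'
python3 -m creep '[{"finger_gap": 0.025}, {"sz": -0.6, "finger_gap": 0.025}, {"sz": -1.2, "finger_gap": 0.025}, {"sz": -1.9, "finger_gap": 0.025}, {"sz": -1.9, "finger_gap": 0.025}, {"sz": -1.9, "finger_gap": 0.025}]'
python3 - <<'E'
from h import *
c=shot("wrist"); R,t,s=c["tool"]; print(t,s["grip_width"])
for r in pinpoint("idler","wrist")[:1]: x=world(c,"wrist",r["xyz"]); print(r["conf"],x,R.T@(x-t))
m=ring(c,"wrist","idler",.024); print(m[:3],R.T@(ray(c,"wrist",*m[1],t[2]+.009+.012)-t))
k=regions_of("idler","wrist")[0]["pixels"]; ys,xs=np.nonzero(k); print(xs.min(),xs.max(),ys.min(),ys.max())
P=[proj(c,"wrist",np.array([t[0]+.0205*np.cos(a),t[1]+.0205*np.sin(a),t[2]+.009+z])) for a in np.arange(0,6.28,.1) for z in(0,.024)]; print(np.min(P,0),np.max(P,0))
E
```

```text
time: 16.17
tcp_pos: [0.5365, 0.1528, -0.0067]
tool_rot: [1.83, 2.551, 0.003]
force: [-1.3, 0.5, 7.8]
grip_width: 0.0379
grip_force: 60.1
time: 16.67
tcp_pos: [0.5372, 0.153, 0.0894]
tool_rot: [1.829, 2.549, 0.006]
force: [-0.3, 0.1, -1.7]
grip_width: 0.0374
grip_force: 60.5
[0.5372 0.153  0.0894] 0.03739476037210113
0.96 [0.5312 0.1526 0.0952] [ 0.0015 -0.0058 -0.0059]
(0.61, (275.2881833552508, 275.10918028680567), 5323.0) [ 0.0008  0.0001 -0.021 ]
237 313 231 318
[232.3891 230.9238] [318.4975 325.3963]
```

```bash
python3 -m creep '[{"sx": -0.6, "sy": -0.44, "finger_gap": 0.025}, {"sx": -1.2, "sy": -0.9, "finger_gap": 0.025}, {"sx": -1.8, "sy": -1.36, "finger_gap": 0.025}, {"sx": -2.3, "sy": -1.72, "finger_gap": 0.025}, {"sx": -2.48, "sy": -1.84, "finger_gap": 0.025}, {"sx": -2.48, "sy": -1.84, "finger_gap": 0.025}, {"sx": -2.48, "sy": -1.84, "sz": 0.4, "finger_gap": 0.025}, {"sx": -2.48, "sy": -1.84, "sz": 0.6, "finger_gap": 0.025}, {"sx": -2.48, "sy": -1.84, "sz": 0.6, "finger_gap": 0.025}, {"sx": -2.48, "sy": -1.84, "sz": 0.6, "finger_gap": 0.025}]'
python3 - <<'E'
from h import *
c=shot("wrist"); R,t,s=c["tool"]; print(t,s["tool_rot"],[proj(c,"wrist",[.488,.0058,z]) for z in (.06,.024)],proj(c,"wrist",t+[0,0,.031]))
p=c["pixels"]
for r in range(250,300,4): print(r,*[f"{int(b)-int(rr):4d}/{g}" for b,g,rr in p[r,256:298:3]])
E
```

```text
time: 17.7
tcp_pos: [0.4879, 0.0066, 0.0559]
tool_rot: [-1.83, -2.552, 0.001]
force: [-0.2, 0.1, 0.6]
grip_width: 0.0377
grip_force: 60.5
[0.4879 0.0066 0.0559] [-1.8295 -2.5518  0.001 ] [array([274.8135, 262.7697]), array([275.0143, 238.4545])] [274.9932 286.965 ]
250   52/66   55/67   61/72   69/78   72/77   72/74   68/84   69/82   67/85   67/84   67/83   57/76   50/75   48/71
254   71/75   71/78   72/79   73/76   71/77   72/75   67/80   69/78   71/78   69/77   68/81   65/80   67/79   65/84
258   72/76   75/78   72/76   72/80   74/77   71/76   71/78   72/73   68/80   74/76   69/80   68/78   71/75   68/79
262   72/75   72/76   71/75   72/78   76/74   71/75   71/75   73/74   71/77   68/79   72/77   70/76   68/81   71/76
266   74/76   75/74   74/79   73/75   76/72   74/72   76/73   71/75   74/74   75/73   72/75   72/75   74/75   71/71
270   74/75   76/72   74/73   66/78   34/116    6/163    1/169    0/166    3/167   26/126   62/82   69/78   71/77   73/77
274   75/71   75/72   71/71   51/69   14/137    1/174    0/174   -1/174    1/172   11/142   49/69   65/70   73/74   74/71
278   75/73   70/70   56/58   57/61   56/63   59/63   57/65   56/66   56/66   57/63   55/64   52/62   64/72   71/74
282   72/76   60/65   54/64   55/64   55/65   59/64   59/64   58/66   56/65   57/65   56/65   55/65   60/60   72/74
286   72/77   63/62   54/65   56/64   58/63   55/68   56/68   56/65   57/64   55/63   54/63   52/63   57/66   72/70
290   72/76   74/68   55/64   58/64   56/68   54/65   61/64   55/68   54/68   55/65   55/63   51/67   72/68   75/69
294   75/78   72/78   66/74   60/66   58/66   56/66   56/67   56/67   54/68   55/66   55/65   64/73   74/76   71/75
298   71/80   72/76   69/77   72/80   66/78   64/73   59/72   59/74   60/72   69/76   70/79   71/75   71/74   70/76
```

```bash
python3 -m creep '[{"sx": -0.01, "sz": 0.08, "finger_gap": 0.025}, {"sx": -0.01, "sz": 0.08, "finger_gap": 0.025}]' | egrep 'tcp|force: \['
python3 -m creep '[{"sz": 0.06, "finger_gap": 0.025}, {"sz": 0.06, "finger_gap": 0.025}]' | egrep 'tcp|force: \['
python3 -m creep '[{"sz": 0.06, "finger_gap": 0.025}, {"sz": 0.06, "finger_gap": 0.025}]' | egrep 'tcp|force: \['
python3 - <<'E'
from h import *
c=shot("wrist"); p=c["pixels"]
for r in range(264,298,3): print(r,*[f"{int(b)-int(rr):4d}/{g}" for b,g,rr in p[r,256:298:3]])
E
```

```text
tcp_pos: [0.4885, 0.0056, 0.0524]
force: [0.4, -0.7, -0.7]
tcp_pos: [0.4883, 0.0054, 0.0493]
force: [0.5, -0.3, -1.7]
tcp_pos: [0.4881, 0.0053, 0.0461]
force: [-0.4, 0.5, -0.5]
264   75/69   75/73   75/76   73/73   74/72   76/73   75/73   73/74   74/74   72/74   71/77   74/70   71/76   69/76
267   76/70   76/68   77/72   76/75   76/72   73/73   73/75   77/69   70/74   77/72   74/76   71/74   71/77   72/76
270   77/71   76/70   79/71   65/79   45/87   10/120    2/126    4/125    5/122   37/92   66/79   74/71   69/77   70/74
273   75/72   74/77   74/69   39/88    4/155   -1/124   -3/133   -2/132   -3/128    6/109   36/89   69/73   71/75   72/71
276   75/73   73/72   57/59   54/62   56/61   33/90   29/93   23/91   38/77   56/64   56/60   58/58   70/71   74/74
279   79/70   67/69   56/59   58/58   58/61   59/63   59/62   63/59   59/63   57/63   56/59   53/60   63/65   72/72
282   77/69   63/63   54/60   55/61   56/60   58/60   58/60   60/66   59/59   60/63   55/61   54/61   55/58   71/74
285   78/69   65/60   56/61   56/64   58/61   57/64   60/61   62/57   60/60   57/60   57/62   55/59   57/60   72/69
288   77/71   68/67   57/64   62/64   61/59   60/61   58/63   59/61   60/62   58/61   58/61   53/62   64/64   75/71
291   77/71   73/72   57/66   55/64   59/62   58/61   58/65   60/65   57/66   60/60   59/61   55/62   73/71   74/74
294   75/73   76/73   69/73   59/68   56/61   56/63   58/60   56/66   56/65   58/65   56/64   68/67   75/71   75/72
297   77/76   70/75   74/73   71/74   69/64   61/65   59/65   59/66   61/61   65/67   70/73   74/76   73/70   73/75
```

To row units: 0.01 m is 0.2, 0.006 m is 0.12.

```bash
python3 -m creep '[{"sz": 0.12, "finger_gap": 0.025}, {"sz": 0.2, "finger_gap": 0.025}, {"sz": 0.2, "finger_gap": 0.025}]' | egrep 'tcp|force: \['
python3 -m creep '[{"sz": 0.12, "finger_gap": 0.025}, {"sz": 0.2, "finger_gap": 0.025}, {"sz": 0.2, "finger_gap": 0.025}]' | egrep 'tcp|force: \['
python3 -m creep '[{"sz": 0.1, "finger_gap": 0.025}, {"sz": 0.1, "finger_gap": 0.025}]' | egrep 'tcp|force: \['
python3 -m creep '[{"sz": 0.04, "finger_gap": 0.025}, {"sz": 0.04, "finger_gap": 0.025}]' | egrep 'tcp|force: \['
python3 -c "
from h import *
c=shot('wrist'); R,t,s=c['tool']; print(t,s['force'])
for n in('wrist','side'):
  c=shot(n)
  for th in ('idler','spacer'):
    for r in pinpoint(th,n)[:1]: x=world(c,n,r['xyz']); print(n,th,r['conf'],x)
"
```

```text
tcp_pos: [0.4877, 0.0053, 0.0355]
force: [0.0, -0.0, -0.7]
tcp_pos: [0.4877, 0.0054, 0.0255]
force: [0.1, -0.6, -1.0]
tcp_pos: [0.488, 0.0053, 0.0207]
force: [0.0, -0.1, -0.5]
tcp_pos: [0.4882, 0.0053, 0.0192]
force: [-0.1, -0.3, -0.5]
[0.4882 0.0053 0.0192] [-0.1225 -0.2913 -0.5432]
wrist idler 0.88 [0.4864 0.006  0.0294]
side idler 0.55 [0.4848 0.004  0.0262]
side spacer 0.55 [0.4927 0.0076 0.0113]
```

To row units: 0.0015 m is 0.03.

```bash
python3 -m creep '[{"sz": 0.03, "finger_gap": 0.025}, {"sz": 0.03, "finger_gap": 0.025}]' | egrep 'tcp|force: \['
python3 -m creep '[{"sz": 0.02, "finger_gap": 0.025}, {"sz": 0.02, "finger_gap": 0.025}]' | egrep 'tcp|force: \['
```

```text
tcp_pos: [0.4882, 0.0053, 0.0178]
force: [0.3, 0.3, -0.9]
tcp_pos: [0.4883, 0.0053, 0.0173]
force: [-1.2, -0.4, 2.8]
```

To row units: -0.1 m is -2, -0.065 m is -1.3.

```bash
python3 -m creep '[{"finger_gap": 0.07}, {"finger_gap": 0.07}, {"finger_gap": 0.07}, {"finger_gap": 0.07}, {"finger_gap": 0.07}, {"sz": -0.6, "finger_gap": 0.07}, {"sz": -1.3, "finger_gap": 0.07}, {"sz": -2, "finger_gap": 0.07}, {"sz": -2, "finger_gap": 0.07}, {"sz": -2, "finger_gap": 0.07}]' | egrep 'tcp|force: \[|time'
python3 - <<'E'
from h import *
for n in ("wrist","side","top"):
  c=shot(n); R,t,s=tool(); print(t,s["joint_pos"])
  for th in ("idler","spacer","post_tip","paddle_face","tensioner","drive_unit"):
    for r in pinpoint(th,n)[:1]: x=world(c,n,r["xyz"]); print(n,th,round(r["conf"],2),x)
E
```

```text
time: 20.65
tcp_pos: [0.4894, 0.0051, 0.1188]
force: [-0.3, -0.9, -0.5]
[0.4885 0.0053 0.1173] [-0.1612  0.2053 -0.3074  1.0568 -0.      1.0836]
wrist idler 0.86 [0.4833 0.0034 0.0267]
wrist post_tip 0.65 [0.4885 0.0077 0.0602]
wrist paddle_face 0.25 [ 0.5408 -0.1092  0.004 ]
wrist tensioner 0.61 [ 0.5384 -0.1114  0.0031]
wrist drive_unit 0.73 [ 0.5153 -0.0762 -0.0018]
[0.488  0.0053 0.1163] [-0.1613  0.207  -0.3081  1.0571 -0.      1.0836]
side idler 0.51 [0.4873 0.005  0.0246]
side spacer 0.58 [0.4894 0.0068 0.0084]
side post_tip 0.66 [0.4869 0.0034 0.06  ]
side tensioner 0.95 [ 0.5306 -0.1121  0.0015]
side drive_unit 0.82 [ 0.5154 -0.0807  0.0025]
[0.4883 0.0053 0.1169] [-0.1612  0.2061 -0.3074  1.0573 -0.      1.0835]
top paddle_face 0.64 [ 0.5269 -0.2105  0.0624]
top tensioner 0.89 [ 0.5308 -0.11    0.0022]
top drive_unit 0.77 [ 0.5164 -0.0817  0.0016]
```

To row units: -0.2 m is -4, -0.18 m is -3.6, -1.243 rad is -24.86.

```bash
python3 -m creep '[{"drz": -2.5, "sx": -0.4, "sy": -0.16, "finger_gap": 0.05}, {"drz": -5, "sx": -0.8, "sy": -0.32, "finger_gap": 0.03}, {"drz": -7.5, "sx": -1.2, "sy": -0.48, "finger_gap": 0.01}, {"drz": -10, "sx": -1.6, "sy": -0.64, "finger_gap": 0}, {"drz": -12.5, "sx": -2, "sy": -0.82, "finger_gap": 0}, {"drz": -15, "sx": -2.4, "sy": -1, "finger_gap": 0}, {"drz": -17.5, "sx": -2.8, "sy": -1.16, "finger_gap": 0}, {"drz": -20, "sx": -3.2, "sy": -1.32, "finger_gap": 0}, {"drz": -22.5, "sx": -3.6, "sy": -1.48, "finger_gap": 0}, {"drz": -24.86, "sx": -4, "sy": -1.64, "finger_gap": 0}, {"drz": -24.86, "sx": -4, "sy": -1.64, "finger_gap": 0}, {"drz": -24.86, "sx": -4, "sy": -1.64, "finger_gap": 0}]'
python3 - <<'E'
from h import *
R,t,s=tool(); print(R,t,s["joint_pos"])
for n in ("wrist","side","top"):
  c=shot(n); 
  for th in ("idler","paddle_face","tensioner"):
    for r in pinpoint(th,n)[:1]: x=world(c,n,r["xyz"]); print(n,th,round(r["conf"],2),x,rel(x))
E
```

```text
time: 22.7
tcp_pos: [0.4745, -0.2112, 0.1167]
tool_rot: [-0.008, -3.141, -0.0]
force: [-0.3, 0.3, -0.4]
grip_width: 0.0002
grip_force: 0.0
[[-1.      0.0053 -0.0003]
 [ 0.0053  1.      0.0003]
 [ 0.0003  0.0003 -1.    ]] [ 0.4745 -0.2112  0.1167] [-0.5806  0.2564 -0.2391  1.0757  0.0001 -0.5753]
wrist idler 0.56 [0.4833 0.0065 0.027 ] [-0.0079  0.2164  0.09  ]
wrist tensioner 0.62 [ 0.5374 -0.1079  0.0013] [-0.0625  0.1017  0.1157]
side tensioner 0.58 [ 0.5296 -0.1125 -0.0007] [-0.0547  0.0975  0.1178]
top idler 0.43 [0.4924 0.0061 0.0223] [-0.0174  0.2162  0.0947]
top paddle_face 0.55 [ 0.5255 -0.2084  0.0631] [-0.0508  0.0019  0.0539]
top tensioner 0.91 [ 0.5335 -0.1116 -0.0023] [-0.0587  0.0987  0.1193]
```

```bash
python3 -m creep '[{"sz": 0.7, "finger_gap": 0}, {"sz": 1.2, "finger_gap": 0}, {"sz": 1.6, "finger_gap": 0}, {"sz": 1.6, "finger_gap": 0}, {"sx": -0.4, "sz": 1.6, "finger_gap": 0}, {"sx": -0.6, "sz": 1.6, "finger_gap": 0}, {"sx": -0.68, "sz": 1.6, "finger_gap": 0}, {"sx": -0.68, "sz": 1.6, "finger_gap": 0}]'|egrep 'tcp|force: \['
python3 -m creep '[{"sx": -0.08, "finger_gap": 0}, {"sx": -0.08, "finger_gap": 0}]'|egrep 'tcp|force: \['
python3 -m creep '[{"sx": -0.08, "finger_gap": 0}, {"sx": -0.08, "finger_gap": 0}]'|egrep 'tcp|force: \['
python3 -m creep '[{"sx": -0.08, "finger_gap": 0}, {"sx": -0.08, "finger_gap": 0}]'|egrep 'tcp|force: \['
```

```text
tcp_pos: [0.5098, -0.2107, 0.0377]
force: [-0.6, 0.6, -0.5]
tcp_pos: [0.5129, -0.2106, 0.0374]
force: [0.3, 0.6, 0.4]
tcp_pos: [0.517, -0.2106, 0.0372]
force: [-0.1, 0.4, -0.4]
tcp_pos: [0.5206, -0.2106, 0.037]
force: [-2.8, -0.4, 1.2]
```

To row units: -0.01 m is -0.2, -0.001 m is -0.02, -0.1 rad is -2.

```bash
python3 -m creep '[{"drz": -2, "sx": -0.2, "sy": -0.02, "finger_gap": 0}, {"drz": -4, "sx": -0.38, "sy": -0.02, "finger_gap": 0}, {"drz": -5.6, "sx": -0.56, "finger_gap": 0}, {"drz": -5.6, "sx": -0.56, "finger_gap": 0}]'|egrep 'tcp|force: \['
python3 -m creep '[{"drz": -1.8, "sx": -0.14, "sy": 0.04, "finger_gap": 0}, {"drz": -3.4, "sx": -0.29, "sy": 0.04, "finger_gap": 0}, {"drz": -3.4, "sx": -0.29, "sy": 0.04, "finger_gap": 0}]'|egrep 'tcp|force: \['
python3 -c "
from h import *
R,t,s=tool(); print(R[:,0],t)
for n in ('top','side'):
  c=shot(n)
  for th in ('paddle_face','tensioner'):
    for r in pinpoint(th,n)[:2]: x=world(c,n,r['xyz']); print(n,th,round(r['conf'],2),x,rel(x))
"
```

```text
tcp_pos: [0.5489, -0.2103, 0.0367]
force: [-4.6, -0.1, 3.8]
tcp_pos: [0.5619, -0.2051, 0.0367]
force: [-5.5, -5.2, 1.4]
[-0.9008 -0.4343  0.0014] [ 0.5619 -0.2051  0.0367]
top tensioner 0.58 [ 0.5339 -0.1105  0.0026] [-0.0162  0.0973  0.0341]
side paddle_face 0.96 [ 0.5725 -0.2078  0.0578] [-0.0094 -0.0071 -0.0211]
side paddle_face 0.48 [0.6358 0.432  0.0028] [-0.3408  0.5439  0.0332]
side tensioner 0.58 [ 0.5319 -0.1115  0.0045] [-0.0141  0.0973  0.0322]
```

```bash
python3 -m creep '[{"drz": -1.8, "sx": -0.18, "sy": -0.02, "finger_gap": 0}, {"drz": -3.4, "sx": -0.344, "sy": -0.07, "finger_gap": 0}, {"drz": -3.4, "sx": -0.344, "sy": -0.07, "finger_gap": 0}, {"drz": -3.4, "sx": -0.344, "sy": -0.07, "finger_gap": 0}, {"drz": -3.4, "sx": -0.344, "sy": -0.07, "finger_gap": 0}, {"drz": -3.4, "sx": -0.344, "sy": -0.07, "finger_gap": 0}, {"drz": -3.4, "sx": -0.344, "sy": -0.07, "finger_gap": 0}]'|egrep 'tcp|force: \['
python3 - <<'E'
from h import *
R,t,s=tool(); print(R[:,0],t,s["force"],s["time"])
pv=np.array([.5335,-.1105])
for n in ('top','side','wrist'):
  c=shot(n)
  for th in ('paddle_face','tensioner','idler','spacer'):
    for r in pinpoint(th,n)[:1]: x=world(c,n,r['xyz']); print(n,th,round(r['conf'],2),x,rel(x))
  if n=="top":
    # red paddle pixels & dark arm direction
    p=c["pixels"].astype(int); u,v=proj(c,n,[.59,-.2,.077]); y0,x0=int(v)-20,int(u)-20
    m=(p[y0:y0+40,x0:x0+40,2]>120)&(p[y0:y0+40,x0:x0+40,1]<70); ys,xs=np.nonzero(m); print(len(xs))
    if len(xs):
      q=ray(c,n,xs.mean()+x0,ys.mean()+y0,.077)[:2]; d=q-pv; print("red top",q,"psi",np.arctan2(d[0],-d[1]),np.hypot(*d))
  if n=="side":
    for r in regions_of("tensioner",n)[:1]: pass
E
```

```text
tcp_pos: [0.5772, -0.2006, 0.0365]
force: [-7.2, -2.1, 0.5]
[-0.8179 -0.5753  0.0024] [ 0.5772 -0.2006  0.0365] [-7.1752 -2.067   0.5349] 25.9333
top tensioner 0.75 [ 0.5316 -0.112   0.0013] [-0.0138  0.0987  0.0353]
top idler 0.44 [0.4905 0.0092 0.0215] [-0.0498  0.2215  0.0153]
top spacer 0.42 [ 0.6163 -0.451   0.0007] [ 0.1119 -0.2274  0.0356]
0
side paddle_face 0.81 [ 0.5902 -0.1968  0.0594] [-0.0127 -0.0044 -0.0229]
side tensioner 0.8 [ 0.5325 -0.1111  0.0002] [-0.015   0.0989  0.0364]
side idler 0.71 [0.4862 0.0012 0.0242] [-0.0417  0.2174  0.0125]
side spacer 0.5 [0.4894 0.0076 0.0096] [-0.0481  0.2207  0.0271]
wrist tensioner 0.8 [ 0.5393 -0.1122  0.0037] [-0.02    0.094   0.0329]
```

```bash
python3 -c "
from h import *
print(bot.observe()['force']); print(bot.sign_off())"
```

```text
[-7.4161 -2.7206  0.7238]
the job is handed in; nothing more can be done
None
```

The job is handed in at about 26 s: by the camera estimates and contact forces, the spacer and roller are home on the post and let go. I signed off with the fingers still pressing the paddle at about 7–8 N and the arm at an estimated 0.59 rad, past the click, though `sign_off()` returned no verdict.

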